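# Get the dough warmer ready for tortilla night

### The job

Get the dough warmer ready: first close its water tank by turning the blue cap back until it clicks down into its thread, then forward until it is fully home. Then stack all the grey tubs in one pile in the steel frame on the black heating pad, each with its orange end opposite to that of the tub below so that they stack and do not nest, and last turn the thermostat so its white pointer is at the red mark. Do not shove the spatula, salt jar, mug or tin can about.

Things in the scene. Friction and masses are not known exactly. Their poses are not given: they have to be found in the camera images.
- warmer: white dough warmer bolted to the table, 160 (x) x 390 (y) x 50 mm high, z up, origin at the centre of its underside. Black heating pad in the middle, blue water-tank cap on its +y side, thermostat dial on its -y side
- pad (a point): centre of the warmer's black heating pad, 52 mm above the table. A steel frame 120 (along the warmer's x) x 66 mm, inside 107 x 51 mm, stands 15 mm above the pad all round, like the rim of a tub: the lowest tub is set into it, either way round, length along the warmer's x, base on the pad (4 mm play or more each way); the others are stacked on it
- cap_grip (a point): middle of the upright grip bar on the blue water-tank cap, 145 mm to the +y side of the pad. Bar 54 mm long (point x, whose + end bears a white dot), 14 mm thick (point y), 30 mm high, this point at mid-height; it stands on a cap disc 64 mm across. This point is 110 mm above the table with the cap riding high, 101 mm when dropped
- cap (a joint): turn of the cap, rad, growing clockwise seen from above; at 0 the bar lies along the warmer's x, white-dot end to +x. At the start (0.4 to 1.0) the cap rides on top of its thread; turned clockwise so, it only rides on and never goes in. Dropped into the thread it runs clockwise to its end stop, fully home, at 2.25. It stops at -0.7 the other way. Friction 0.03 N m, stays where left
- cap_drop (a joint): how far the cap has dropped, m: 0 riding on the thread, 0.009 dropped into it. Once turned back (anticlockwise) past the thread's start, at about -0.1 rad, it drops by its own weight as soon as the fingers let go of it
- dial_grip (a point): middle of the upright black grip bar of the thermostat dial, 145 mm to the -y side of the pad, on the dial's axis, 81 mm above the table. Bar 50 mm long (point x, towards the white pointer), 14 mm thick, 30 mm of it free (63 to 93 mm above the table), on a disc 52 mm across
- dial (a joint): turn of the dial, rad, growing clockwise seen from above, 0 to 3.3; at 0 the white pointer points along the warmer's -x. Light friction, 0.03 N m; stays where left
- dial_tip (a point): tip of the dial's white pointer, 38 mm from its axis
- mark_tip (a point): tip of the fixed red mark on the dial's scale, 38 mm from the dial's axis; its place on the scale differs from start to start, always clockwise of the pointer's start
- tub0: grey stack-nest tub, 120 (x) x 64 (y) x 60 mm high, 0.25 kg, bottom-heavy, may be absent. Origin: centre of underside, z up. Orange end = +x end. Rim: upright band 64 mm wide outside, 41 to 60 mm up, gripped across the width at mid-length; below it the walls slope in to a base of 92 x 38 mm. Starts on the table, length roughly along world y, orange end either way
- tub1: tub like tub0. Of any two: each has two ribs on each long side, 46 mm ahead and 26 mm behind the middle, and slots above them in the rim. Set on another with orange ends on the same side it slides down and nests, only 25 mm higher than the lower tub
- tub2: tub like tub0. Of any two: set on another with orange ends on opposite sides, its ribs rest on the lower rim and it stacks, 44 mm higher than the lower tub, its base 16 mm inside the lower mouth with about 4 mm play each way
- tub3: tub like tub0
- spatula: flat steel spatula, 280 mm, lying near the robot; bystander
- salt: salt jar, 48 mm across, 85 high; bystander
- mug: blue mug, 80 mm across, 90 high; bystander
- beans: tin can, 74 mm across, 110 high; bystander

How it is judged:
By the outcome, as a careful person would: the job done as asked, in the order asked, and still so for the second after the job is handed in, with the robot touching nothing.
Of tub0, tub1, tub2, tub3 only 3 to 4 are there at a start; the rules pass over those that are not, and their reading is None.
At some moment in a run one of tub0, tub1, tub2, tub3 may be knocked a few centimetres aside while the robot is not near it.
Once in a run the grip may slacken for a moment while it holds something.
It also fails if it takes over 210 s, if anything falls off the work surface, if the arm or the gripper's body presses on something with over 40 N, if the wrist force passes 120 N, or if a joint passes its speed limit or range.

### The arm

A 6-joint arm with a two-finger parallel gripper is mounted at the origin on the work surface. World frame = base frame: x ahead of the robot, y to its left, z up, the work surface at z = 0. Lengths are in m, angles in rad, forces in N, time in s.
With the tool pointing down it reaches from about 0.275 to 1 m from the base axis. Payload 8.4 kg.
Tool frame: the origin (TCP) lies on the centre line of the jaws, within the pads' length; the fingertips stand arm.tcp_to_tips ahead of it and the grasp point (between the pads) lies 2 mm behind it (arm.tcp_to_tips is the distance from the TCP to the fingertips, in m); z points along the fingers, y is the line along which they close (so a half turn about z gives the same grasp; the last joint's range is limited). The gripper opens to 85 mm and grips with 20 to 120 N. Pads are 22 mm wide; open, the fingers measure 114 mm over their backs; the gripper's body (76 mm by 85 mm) begins 54 mm behind the grasp point. The pads swing forward as they close: fully open they stand 13 mm farther back than shut.
Start: joints at [1.249, 0.353, 1.633, -0, 1.155, -0.002], TCP at [0.196, 0.593, 0.248] pointing down, gripper open.
Joint ranges: [-2.63, 2.63], [-0.92, 2.1], [0.06, 2.66], [-1.3, 4.44], [0, 2.69], [-3.02, 3.02]. Speed limits (rad/s): [2.22, 2.22, 2.79, 3.14, 3.14, 3.14].

### API

Orientations are given as [roll, pitch, yaw] about the fixed x, y, z axes, in that order (R = Rz(yaw) Ry(pitch) Rx(roll)).
In Python, from station import readout, optics, arm gives the robot as it stands.
- The arm moves only by the shell command python3 -m pendant 'ROWS' [FORCE]. ROWS is JSON, a list of rows, each a list of 3 entries, a list of its own where there are three numbers: the shift along the world's x, y, z in mm, then the turn, a rotation vector about the world's x, y, z in degrees, then the opening, from 0 (shut) to 1 (fully open). In form: [[[dx, dy, dz], [ax, ay, az], fingers], ...]. A call has 1 to 10 rows; each row is the pose to reach, as a shift and turn from the pose commanded when the call began; what a row does not reach only later rows make up. A row lasts 1/8 s, in which the tool goes at most 62.5 mm and 10.7 degrees, less where a joint would pass 70% of its speed; a pose out of reach is approached as far as the arm can. A call with a gripper value outside its range is refused whole. The fingers move at their own pace and stop on an object; FORCE is the grip in N (left out, the last holds). Time passes only in rows, so rows that repeat a pose let the fingers close. It gives the time, the measured TCP pose, the force, the opening and the grip force at its end, in the units of the state.
- readout.observe(): the state, without advancing time (a new reading comes with each control period).
- optics.snapshot(name): name is "side" or "top"; returns the picture (384x512x3 uint8, red, green, blue); there is no depth.
- optics.camera_params(name): a dict with "mtx" (3x3 intrinsics, pixels), "xyz" and "orientation" of the camera in the world. Camera axes: x right, y down, z forward; pixel columns grow to the right and rows downward; lengths in m; the calibration is good to about 2 mm. A picture is of the moment at which its call begins. camera_params takes no time and is no camera call.
- arm.job_done(): hands the job in; it is judged then, once.
The state is a dict: "time_s": time; "q": joint angles; "qvel": joint speeds; "joint_torque": joint torques, N m; "position": TCP position; "eef_rot": TCP orientation; "wrist_force": force on the tool from outside, world axes, zero at the start; "torque": the same for the moment, N m; "opening": finger opening in m; "grasp_force": force on a finger pad.
Only numpy, scipy, OpenCV 4.12 (cv2) and the standard library are available. Lean on these libraries where they do the work, as an engineer would, in place of code of your own. Each camera call takes 0.05 s, during which the arm holds its last target. There are 200 camera calls.

## Working session

There is one attempt and no reset: what is moved stays moved. The work goes in short steps, Python scripts to look and compute and a shell command to move; the robot and the scene stay as the last step left them, time stands still between calls to the robot, and variables do not carry over. Pictures are saved under pics/ and viewed, at most 14 in all, crops included, and the job is handed in when it is done.

```bash
ls; mkdir -p pics; python3 - <<'E'
from station import readout, optics, arm
import cv2
print(readout.observe(), arm.tcp_to_tips)
for n in("top","side"):
    p=optics.snapshot(n); cv2.imwrite(f"pics/{n}0.png",cv2.resize(p[:,:,::-1],(800,600),interpolation=cv2.INTER_CUBIC)); cv2.imwrite(f"/tmp/{n}0.png",p[:,:,::-1]); print(optics.camera_params(n))
E
```

```text
pics
{'time_s': 0.0, 'q': array([ 1.24859743e+00,  3.53629442e-01,  1.63412976e+00, -1.56348465e-05,
        1.15523722e+00, -2.38161428e-03]), 'qvel': array([-6.56000205e-05, -9.93569900e-04,  4.82174634e-04, -6.65909964e-04,
       -5.07312317e-04, -5.06420582e-04]), 'joint_torque': array([-2.94482954e-03, -6.05255628e+01, -3.42058146e+01, -2.91840161e-04,
        9.85336985e-03, -2.07522464e-05]), 'position': array([0.19634314, 0.59287264, 0.24757524]), 'eef_rot': array([-3.14018885e+00,  1.09520297e-05,  2.82178170e+00]), 'wrist_force': array([ 0.06071455,  0.03021429, -0.2269476 ]), 'torque': array([0.038151  , 0.00758762, 0.00937276]), 'grasp_force': 0.0, 'opening': 0.08558809158696029} 0.017
{'mtx': array([[367.19411254,   0.        , 256.61153384],
       [  0.        , 367.19411254, 189.44981115],
       [  0.        ,   0.        ,   1.        ]]), 'xyz': array([ 0.45634069, -0.09115534,  1.05587358]), 'orientation': array([-3.0510219 , -0.01322875, -1.60135833])}
{'mtx': array([[456.19005695,   0.        , 253.80852742],
       [  0.        , 456.19005695, 192.45722118],
       [  0.        ,   0.        ,   1.        ]]), 'xyz': array([-0.46137094, -0.56911748,  1.01338686]), 'orientation': array([-2.26486998,  0.02104929, -1.12999259])}
```

View pics/top0.png

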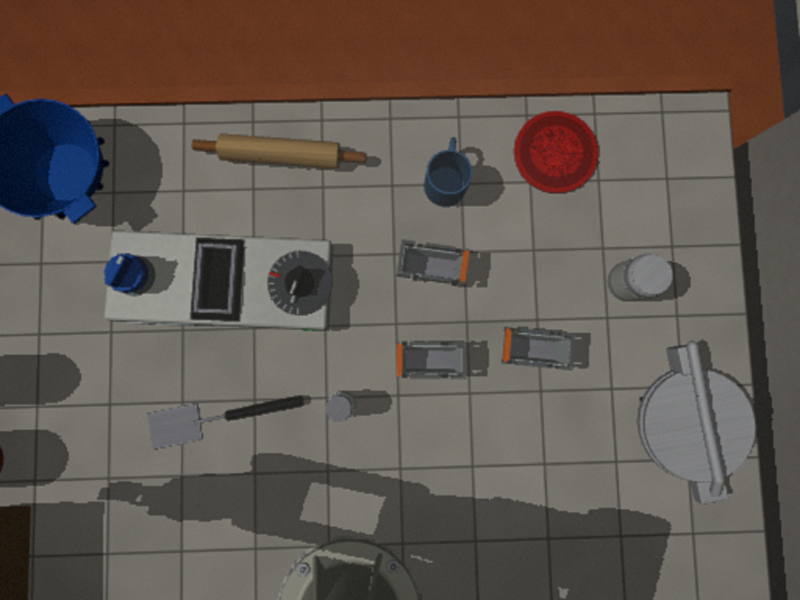

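View pics/side0.png

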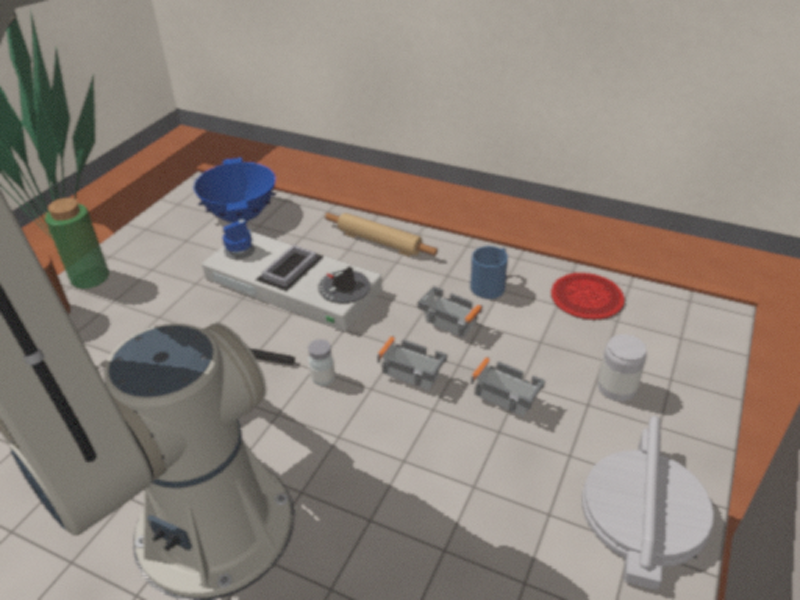

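Top view: the warmer is at (105–330, 230–330), with the cap at (125,272) and the dial at (300,282). There are three tubs, at (433,263) with orange to the right, (432,359) with orange to the left, and (540,347) with orange to the left. I'll zoom in to measure.

```bash
python3 - <<'E'
import cv2
p=cv2.imread("/tmp/top0.png")
def crop(x0,y0,w,h,s,n):
    c=cv2.resize(p[y0:y0+h,x0:x0+w],None,fx=s,fy=s,interpolation=cv2.INTER_CUBIC)
    c=cv2.convertScaleAbs(c,alpha=1.5)
    for k in range(0,w,10):
        cv2.line(c,(k*s,0),(k*s,6),(0,0,255),1)
        if k%20==0: cv2.putText(c,str(x0+k),(k*s,18),0,.4,(0,0,255))
    for k in range(0,h,10):
        cv2.line(c,(0,k*s),(6,k*s),(0,0,255),1)
        if k%20==0: cv2.putText(c,str(y0+k),(8,k*s+4),0,.4,(0,0,255))
    cv2.imwrite(n,c)
crop(60,140,160,80,5,"pics/w.png"); crop(240,140,140,110,5,"pics/t.png")
E
```

```text
(no output)
```

View pics/w.png

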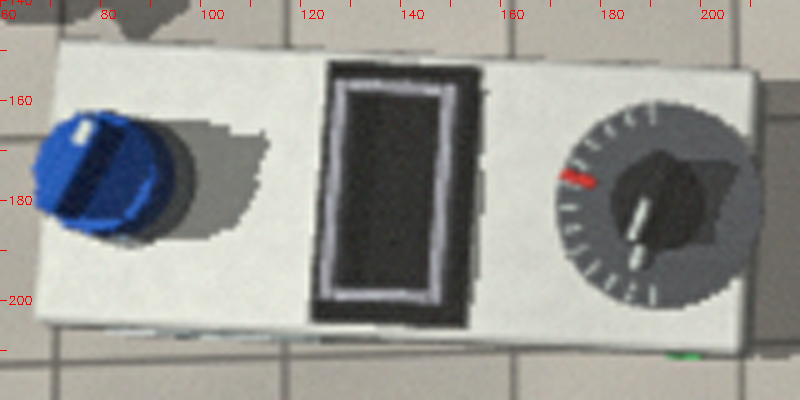

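View pics/t.png

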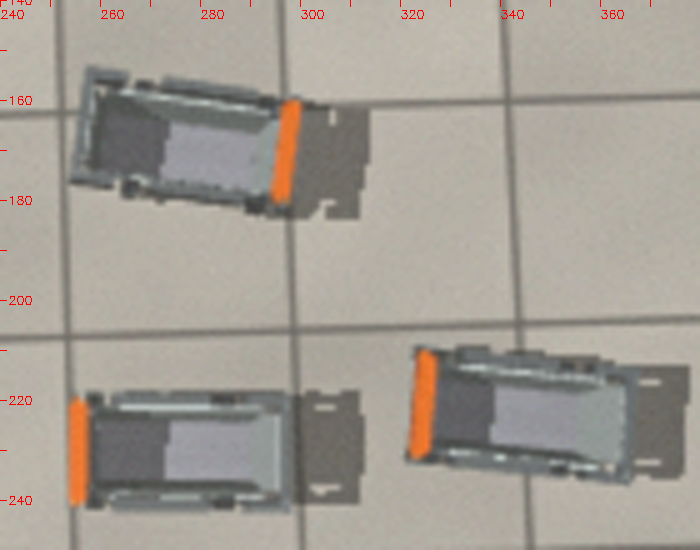

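```bash
cat > h.py <<'E'
import numpy as np, cv2
from scipy.spatial.transform import Rotation as R
from scipy.optimize import least_squares
from station import readout, optics, arm
P={n:optics.camera_params(n) for n in("top","side")}
def px2w(uv,z,n="top"):
    c=P[n]; d=(np.linalg.inv(c["mtx"])@np.c_[np.atleast_2d(uv),np.ones(len(np.atleast_2d(uv)))].T)
    d=R.from_euler("xyz",c["orientation"]).as_matrix()@d
    return (c["xyz"][:,None]+d*(z-c["xyz"][2])/d[2]).T
def w2px(X,n="top"):
    c=P[n]; r=R.from_euler("xyz",c["orientation"]).as_matrix()
    q=c["mtx"]@(r.T@(np.atleast_2d(X)-c["xyz"]).T); return (q[:2]/q[2]).T
def fit(uv,local,x0,n="top"):
    """planar pose (x,y,yaw) from pixel/ model point pairs"""
    L=np.array(local,float)
    def f(p):
        c,s=np.cos(p[2]),np.sin(p[2])
        X=np.c_[p[0]+c*L[:,0]-s*L[:,1],p[1]+s*L[:,0]+c*L[:,1],L[:,2]]
        return (w2px(X,n)-np.array(uv)).ravel()
    r=least_squares(f,x0); return r.x,np.abs(r.fun).max()
def show(n,name,win,s):
    p=optics.snapshot(n); x0,y0,w,h=win
    c=cv2.convertScaleAbs(cv2.resize(p[y0:y0+h,x0:x0+w,::-1],None,fx=s,fy=s,interpolation=cv2.INTER_CUBIC),alpha=1.5)
    for k in range(0,w,20): cv2.line(c,(k*s,0),(k*s,6),(0,0,255),1);cv2.putText(c,str(x0+k),(k*s,18),0,.4,(0,0,255))
    for k in range(0,h,20): cv2.line(c,(0,k*s),(6,k*s),(0,0,255),1);cv2.putText(c,str(y0+k),(8,k*s+4),0,.4,(0,0,255))
    cv2.imwrite(f"pics/{name}.png",c)
def st():
    o=readout.observe(); print(o["time_s"],(o["position"]*1000).round(1),np.degrees(o["eef_rot"]).round(2),o["wrist_force"].round(1),o["torque"].round(2),round(o["opening"]*1000,1),round(o["grasp_force"],1),o["q"].round(2))
E
python3 - <<'E'
from h import *
# warmer: image left=+y, up=+x. corners TL(+x,+y) TR(+x,-y) BR(-x,-y) BL(-x,+y)
l=[(.08,.195,.05),(.08,-.195,.05),(-.08,-.195,.05),(-.08,.195,.05)]
w=fit([(71.5,148),(211.3,154),(208.7,210.5),(67.3,204.3)],l,[.5,.1,0]);print("warmer",w)
l=[(.06,.033,.067),(.06,-.033,.067),(-.06,-.033,.067),(-.06,.033,.067)]
print("frame",fit([(127.5,155.8),(151.3,156.8),(148,200.8),(124,200)],l,[.5,.1,0]))
x,y,a=w[0]; R2=lambda X:np.array([x+np.cos(a)*X[0]-np.sin(a)*X[1],y+np.sin(a)*X[0]+np.cos(a)*X[1]])
print("pad",R2((0,0)),"cap",R2((0,.145)),"dial",R2((0,-.145)))
print("capdot",px2w([(76.5,166)],.125),"end2",px2w([(79.5,184)],.125))
d=R2((0,-.145))
for n,uv,z in(("mark",(176,175.8),.052),("markout",(172.5,175),.052),("tip",(187,191.5),.058),("bar a",(188,183),.093),("bar b",(185.5,188),.093)):
    v=px2w([uv],z)[0,:2]-d; print(n,v.round(3),np.hypot(*v).round(3), np.degrees(-(np.arctan2(v[1],v[0])-a-np.pi))%360)
l=[(.06,.03,.06),(.06,-.03,.06),(-.06,-.032,.06),(-.06,.032,.06)]
for n,uv,x0 in(("A",[(299.5,160.3),(295.5,181.5),(254,177.5),(257,153.8)],[.5,-.2,-1.57]),
  ("B",[(254.3,241),(254.3,220),(298,218.3),(298,242)],[.3,-.2,1.57]),("C",[(322,231.5),(324.3,209.5),(367.2,213.8),(366,236.5)],[.3,-.35,1.57])):
    r,e=fit(uv,l,x0);print(n,r.round(4),np.degrees(r[2]).round(1),e.round(2))
st()
E
```

```text
warmer (array([ 0.5855489 ,  0.21242552, -0.07134112]), np.float64(1.296597837478032))
frame (array([ 0.58555357,  0.21304106, -0.075376  ]), np.float64(0.36218344166707084))
pad [0.5855489  0.21242552] cap [0.5958846  0.35705668] dial [0.57521321 0.06779435]
capdot [[0.61379788 0.35015627 0.125     ]] end2 [[0.56749872 0.34198745 0.125     ]]
mark [0.016 0.045] 0.048 105.40011515659204
markout [0.018 0.055] 0.058 104.56627510322966
tip [-0.029  0.015] 0.032 22.83816060569965
bar a [-0.01   0.006] 0.011 26.27644937776168
bar b [-0.023  0.012] 0.026 24.548030813913048
A [ 0.6031 -0.1634 -1.7322] -99.2 1.39
B [ 0.4342 -0.1565  1.5453] 88.5 0.76
C [ 0.4486 -0.3434  1.4357] 82.3 0.58
0.1 [196.3 592.9 247.6] [-179.93   -0.    161.68] [ 0.4  0.5 -0.2] [0.   0.   0.02] 85.6 0.0 [ 1.25  0.35  1.63  0.    1.16 -0.  ]
```

```bash
python3 - <<'E'
from h import *
a=cv2.imread("/tmp/top0.png")[155:195,60:105]; b=cv2.imread("/tmp/side0.png")[130:170,130:175]
s=9;cv2.imwrite("pics/cap.png",cv2.convertScaleAbs(np.hstack([cv2.resize(i,None,fx=s-.5,fy=s,interpolation=cv2.INTER_CUBIC) for i in(a,b)]),alpha=1.7))
for z in(.08,.095,.101,.11,.125):print(z,w2px([[.5959,.357,z]]).round(1),w2px([[.5959,.357,z]],"side").round(1))
E
```

```text
0.08 [[ 81.9 175.3]] [[151.8 153.3]]
0.095 [[ 79.2 174.6]] [[151.2 149.8]]
0.101 [[ 78.1 174.3]] [[150.9 148.4]]
0.11 [[ 76.5 173.8]] [[150.5 146.3]]
0.125 [[ 73.7 173.1]] [[149.8 142.8]]
```

View pics/cap.png

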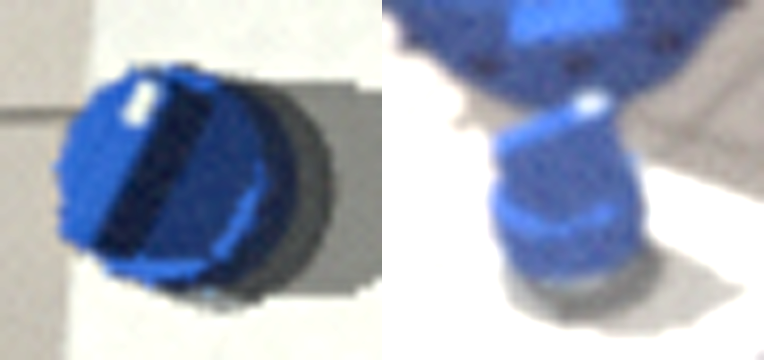

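```bash
python3 - <<'E'
from h import *
for uv,n in(([(79.4,164.4),(71.2,182.2)],"top"),([(130+218/8.5,130+100/9),(130+118/8.5,130+142/9)],"side")):
    p=px2w(uv,.125,n);d=p[0]-p[1];print(p[:,:2].round(4),p[:,:2].mean(0).round(4),np.hypot(*d[:2]).round(3),np.degrees(np.arctan2(d[1],d[0])).round(1))
# warmer corners by side view check
w=[.5855,.2127,-.073]
c,s=np.cos(w[2]),np.sin(w[2])
for l in((.08,.195),(.08,-.195),(-.08,-.195),(-.08,.195)):
  X=[[w[0]+c*l[0]-s*l[1],w[1]+s*l[0]+c*l[1],.05]];print(l,w2px(X).round(1),(w2px(X,"side")*1.5625).round(0))
E
```

```text
[[0.6177 0.3429]
 [0.5727 0.3629]] [0.5952 0.3529] 0.049 -24.0
[[0.6133 0.344 ]
 [0.572  0.365 ]] [0.5927 0.3545] 0.046 -27.0
(0.08, 0.195) [[ 71.1 147.2]] [[244. 227.]]
(0.08, -0.195) [[212.3 153.4]] [[383. 273.]]
(-0.08, -0.195) [[209.2 211.2]] [[344. 315.]]
(-0.08, 0.195) [[ 65.9 205. ]] [[200. 262.]]
```

```bash
python3 -m pendant '[[[50,-30,0],[0,0,-1],0.7],[[100,-60,0],[0,0,-3],0.7],[[150,-90,0],[0,0,-4],0.7],[[200,-120,0],[0,0,-5],0.7],[[250,-150,0],[0,0,-6],0.7],[[300,-180,0],[0,0,-7],0.7],[[350,-208,0],[0,0,-7],0.7],[[400,-236,-20],[0,0,-7],0.7],[[400,-236,-48],[0,0,-7],0.7],[[400,-236,-48],[0,0,-7],0.7]]' 20; python3 -c "
from h import *
st();show('top','c1',(40,120,160,110),5)"
```

```text
time_s: 1.35
position: [0.5953, 0.3558, 0.1973]
eef_rot: [-3.137, -0.003, 2.698]
wrist_force: [-1.6, 0.6, -0.4]
opening: 0.0598
grasp_force: 0.0
1.35 [595.3 355.8 197.3] [-179.74   -0.18  154.61] [-1.6  0.6 -0.4] [-0.01  0.03  0.01] 59.8 0.0 [ 0.54  0.51  1.51  0.    1.13 -0.59]
```

View pics/c1.png

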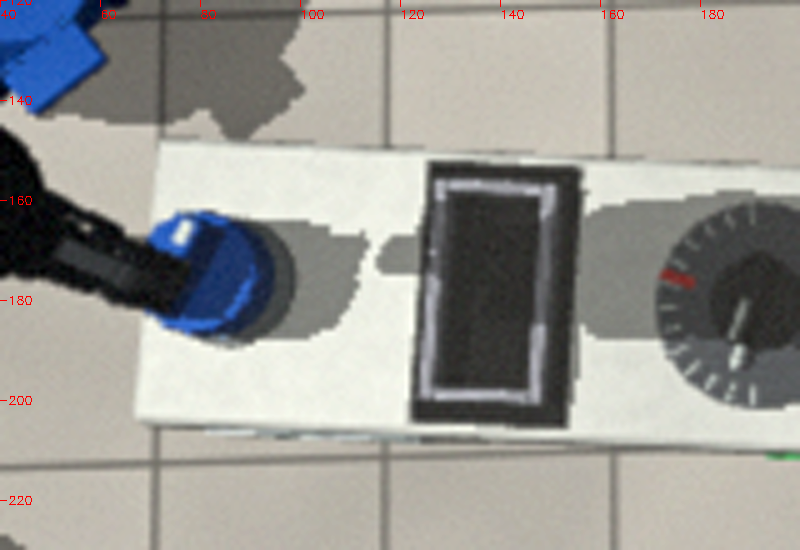

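Picture c1: the fingers stand over the cap at about (75,175) and are aligned with the bar. Next: lower and close.

```bash
python3 -m pendant '[[[1,1,-40],[0,0,0],0.7],[[1,1,-70],[0,0,0],0.7],[[1,1,-81],[0,0,0],0.7],[[1,1,-81],[0,0,0],0.1],[[1,1,-81],[0,0,0],0.1],[[1,1,-81],[0,0,0],0.1],[[1,1,-81],[0,0,0],0.1],[[1,1,-81],[0,0,0],0.1]]' 30; python3 -c "
from h import *
st()"
```

```text
time_s: 2.4
position: [0.5985, 0.3598, 0.1211]
eef_rot: [3.138, 0.001, 2.699]
wrist_force: [-0.2, 4.4, 3.8]
opening: 0.0134
grasp_force: 34.8
2.4 [598.5 359.8 121.1] [1.7978e+02 7.0000e-02 1.5467e+02] [-0.2  4.4  3.8] [ 0.84  0.11 -0.05] 13.4 34.8 [ 0.54  0.59  1.56  0.    0.99 -0.59]
```

```bash
python3 -m pendant '[[[1,3,4],[0,0,7],0.1],[[1,3,4],[0,0,14],0.1],[[1,3,4],[0,0,21],0.1],[[1,3,4],[0,0,28],0.1],[[1,3,4],[0,0,35],0.1],[[1,3,4],[0,0,43],0.1],[[1,3,4],[0,0,43],0.1]]'; python3 -c "
from h import *
st()"
```

```text
time_s: 3.28
position: [0.5987, 0.3606, 0.1236]
eef_rot: [-3.141, 0.0, -2.834]
wrist_force: [1.6, -3.3, -1.5]
opening: 0.0131
grasp_force: 34.1
3.275 [598.7 360.6 123.6] [-1.7994e+02  1.0000e-02 -1.6237e+02] [ 1.6 -3.3 -1.5] [-0.61 -0.27  0.05] 13.1 34.1 [ 0.54  0.59  1.56 -0.    1.   -1.34]
```

```bash
python3 -m pendant '[[[0,0,0],[0,0,0],0.6],[[0,0,0],[0,0,0],0.6],[[0,0,0],[0,0,0],0.6],[[0,0,40],[0,0,0],0.6],[[0,0,80],[0,0,0],0.6],[[0,0,80],[0,0,0],0.6]]'; python3 -c "
from h import *
st();show('side','c2',(110,110,130,100),6)"
```

```text
time_s: 4.03
position: [0.6003, 0.3625, 0.2073]
eef_rot: [3.14, 0.006, -2.834]
wrist_force: [0.1, -0.2, -0.3]
opening: 0.051
grasp_force: 0.0
4.025 [600.3 362.5 207.3] [ 179.91    0.36 -162.35] [ 0.1 -0.2 -0.3] [ 0.01 -0.04 -0.01] 51.0 0.0 [ 0.54  0.5   1.5   0.    1.14 -1.34]
```

View pics/c2.png

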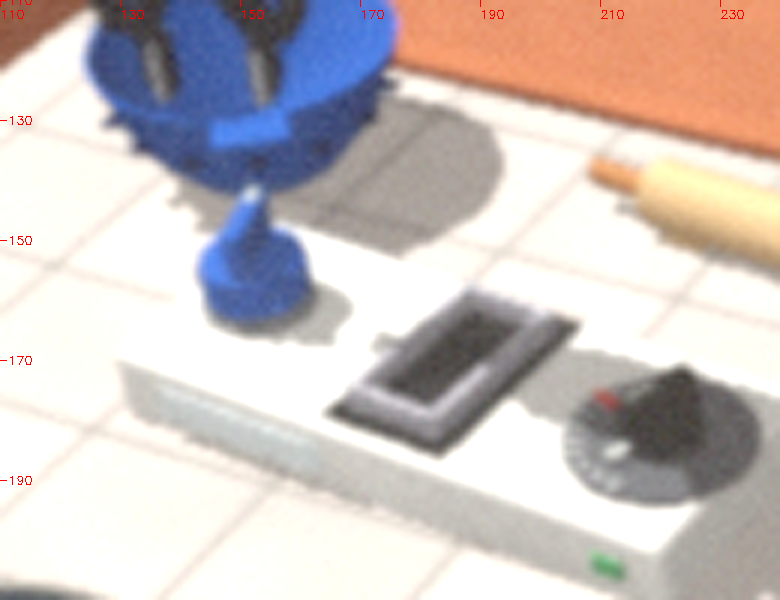

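The cap at (150,155) has dropped: the gap under it is gone. Next: re-grip lower and turn it home.

```bash
python3 -m pendant '[[[-2,-3,-60],[0,0,0],0.6],[[-2,-3,-96],[0,0,0],0.6],[[-2,-3,-96],[0,0,0],0.1],[[-2,-3,-96],[0,0,0],0.1],[[-2,-3,-96],[0,0,0],0.1],[[-2,-3,-96],[0,0,0],0.1],[[-2,-3,-96],[0,0,-10],0.1],[[-2,-3,-96],[0,0,-20],0.1],[[-2,-3,-96],[0,0,-30],0.1],[[-2,-3,-96],[0,0,-40],0.1]]' 30;  python3 -m pendant '[[[0,0,0],[0,0,-10],0.1],[[0,0,0],[0,0,-20],0.1],[[0,0,0],[0,0,-30],0.1],[[0,0,0],[0,0,-40],0.1],[[0,0,0],[0,0,-50],0.1],[[0,0,0],[0,0,-60],0.1],[[0,0,0],[0,0,-70],0.1],[[0,0,0],[0,0,-80],0.1],[[0,0,0],[0,0,-90],0.1],[[0,0,0],[0,0,-98],0.1]]' 30;python3 -c "
from h import *
st()"
```

```text
time_s: 5.32
position: [0.5956, 0.3609, 0.1077]
eef_rot: [3.138, -0.002, 2.746]
wrist_force: [-3.4, 12.0, -0.6]
opening: 0.0137
grasp_force: 16.6
time_s: 6.58
position: [0.5993, 0.3625, 0.109]
eef_rot: [3.139, -0.01, 1.036]
wrist_force: [7.3, 13.2, -3.0]
opening: 0.0133
grasp_force: 34.5
6.575 [599.3 362.5 109. ] [179.86  -0.59  59.38] [ 7.3 13.2 -3. ] [ 2.48 -1.16  0.06] 13.3 34.5 [0.54 0.6  1.57 0.   0.96 1.07]
```

```bash
python3 -m pendant '[[[1,3,0],[0,0,-6],0.1],[[1,3,0],[0,0,-10],0.1],[[1,3,0],[0,0,-14],0.1],[[1,3,0],[0,0,-18],0.1],[[1,3,0],[0,0,-20],0.1],[[1,3,0],[0,0,-20],0.1]]' 30;python3 -c "
from h import *
st()"
```

```text
time_s: 7.32
position: [0.6, 0.3624, 0.1086]
eef_rot: [3.139, -0.006, 0.695]
wrist_force: [8.6, 3.1, -1.9]
opening: 0.0134
grasp_force: 60.1
7.325 [600.  362.4 108.6] [179.87  -0.34  39.83] [ 8.6  3.1 -1.9] [ 0.57 -1.32  1.6 ] 13.4 60.1 [ 0.54  0.61  1.56 -0.    0.97  1.42]
```

Torque about z is 1.6 N m, so the cap is at its stop. Releasing and heading toward tub B.

```bash
python3 -m pendant '[[[0,0,0],[0,0,2],0.6],[[0,0,0],[0,0,2],0.6],[[0,0,0],[0,0,2],0.6],[[0,0,50],[0,0,2],0.6],[[0,0,110],[0,0,2],0.9],[[-30,-55,140],[0,0,10],1],[[-50,-110,140],[0,0,20],1],[[-70,-165,140],[0,0,30],1],[[-90,-220,140],[0,0,40],1],[[-110,-270,140],[0,0,50],1]]';python3 -c "
from h import *
st();show('top','c3',(40,140,160,110),5);
p=optics.snapshot('top');cv2.imwrite('/tmp/top1.png',p[:,:,::-1]);p=optics.snapshot('side');cv2.imwrite('/tmp/side1.png',p[:,:,::-1])"
```

```text
time_s: 8.57
position: [0.4864, 0.0896, 0.2474]
eef_rot: [3.141, 0.0, 1.571]
wrist_force: [0.9, 0.2, -0.2]
opening: 0.0853
grasp_force: 0.0
8.575 [486.4  89.6 247.4] [1.7999e+02 1.0000e-02 8.9980e+01] [ 0.9  0.2 -0.2] [ 0.04  0.05 -0.06] 85.3 0.0 [ 0.18  0.15  1.91 -0.    1.08  0.18]
```

View pics/c3.png

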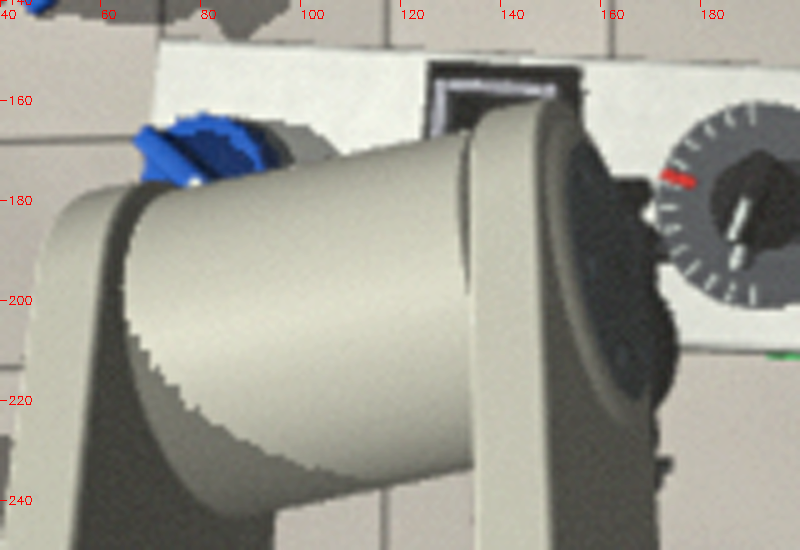

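Cap bar now runs from (68,166) to the dot at (78,176), which is about -135°, so it is home. Next: check whether the tubs moved.

```bash
cat >> h.py <<'E'
def oranges(p):
    h=cv2.cvtColor(p,cv2.COLOR_RGB2HSV); m=cv2.inRange(h,(5,190,120),(16,255,255)); m[:100]=0
    n,_,s,c=cv2.connectedComponentsWithStats(m)
    return [(c[i].round(1),s[i].tolist()) for i in range(1,n) if s[i][4]>25]
E
python3 - <<'E'
from h import *
for n in("top0","top1","side0","side1"): print(n,oranges(cv2.imread(f"/tmp/{n}.png")[:,:,::-1].copy()))
E
```

```text
top0 [(array([297. , 169.7]), [295, 161, 5, 19, 45]), (array([324.4, 220.5]), [323, 211, 4, 20, 58]), (array([255.5, 229.8]), [255, 221, 2, 19, 37])]
top1 [(array([297. , 169.7]), [295, 161, 5, 19, 45])]
side0 []
side1 []
```

```bash
sed -i 's/(5,190,120),(16,255,255)); m\[:100\]=0/(4,170,60),(17,255,255)); m[:130]=0; m[:,400:]=0/' h.py
python3 - <<'E'
from h import *
for n in("top0","top1","side0","side1"): print(n,oranges(cv2.imread(f"/tmp/{n}.png")[:,:,::-1].copy()))
E
```

```text
top0 [(array([296.9, 169.9]), [295, 160, 5, 20, 59]), (array([324.3, 220.4]), [322, 210, 5, 21, 69]), (array([255. , 229.8]), [254, 220, 3, 20, 58])]
top1 [(array([296.9, 169.9]), [295, 160, 5, 20, 59]), (array([324.3, 220.4]), [323, 211, 4, 20, 56])]
side0 []
side1 []
```

```bash
python3 - <<'E'
from h import *
a=cv2.imread("/tmp/top1.png");print(a[226:234,250:262:2].mean(0).round(),cv2.imread("/tmp/top0.png")[226:234,250:262:2].mean(0).round())
h=cv2.cvtColor(a,cv2.COLOR_BGR2HSV);m=cv2.inRange(h,(3,120,25),(20,255,255));m[:130]=0;m[:,400:]=0
n,_,s,c=cv2.connectedComponentsWithStats(m);print([(c[i].round(1),s[i].tolist()) for i in range(1,n) if s[i][4]>15])
E
```

```text
[[120. 128. 132.]
 [121. 128. 131.]
 [ 43.  63. 100.]
 [ 33.  58. 100.]
 [ 56.  58.  61.]
 [ 72.  71.  71.]] [[114. 121. 125.]
 [113. 120. 123.]
 [ 44.  82. 151.]
 [ 35.  80. 156.]
 [ 52.  56.  64.]
 [ 68.  67.  67.]]
[(array([296.8, 169.6]), [294, 160, 7, 21, 81]), (array([324.2, 220.2]), [322, 210, 5, 22, 77]), (array([255.3, 229.8]), [254, 220, 4, 21, 74]), (array([  0.3, 293.3]), [0, 287, 2, 14, 21]), (array([  8.5, 353.4]), [0, 324, 19, 60, 937])]
```

```bash
sed -i 's/(4,170,60),(17,255,255)/(3,120,25),(20,255,255)/; s/m\[:,400:\]=0/m[:,400:]=0; m[270:]=0/' h.py; python3 -m pendant '[[[-12,-60,0],[0,0,0],1],[[-24,-120,0],[0,0,0],1],[[-36,-180,0],[0,0,-1],1],[[-51,-244,-20],[0,0,-1.5],1],[[-51,-244,-70],[0,0,-1.5],1],[[-51,-244,-110],[0,0,-1.5],1],[[-51,-244,-110],[0,0,-1.5],1]]' 50;python3 -c "
from h import *
st();show('top','b1',(225,190,110,80),7);print(oranges(optics.snapshot('top')))"
```

```text
time_s: 9.6
position: [0.4352, -0.1517, 0.1352]
eef_rot: [-3.136, -0.002, 1.538]
wrist_force: [0.4, 0.4, -0.0]
opening: 0.0859
grasp_force: 0.0
9.6 [ 435.2 -151.7  135.2] [-1.7971e+02 -1.1000e-01  8.8090e+01] [ 0.4  0.4 -0. ] [0.04 0.04 0.02] 85.9 0.0 [-0.34  0.26  2.07  0.    0.82 -0.31]
[(array([296.8, 169.8]), [294, 160, 7, 21, 80])]
```

View pics/b1.png

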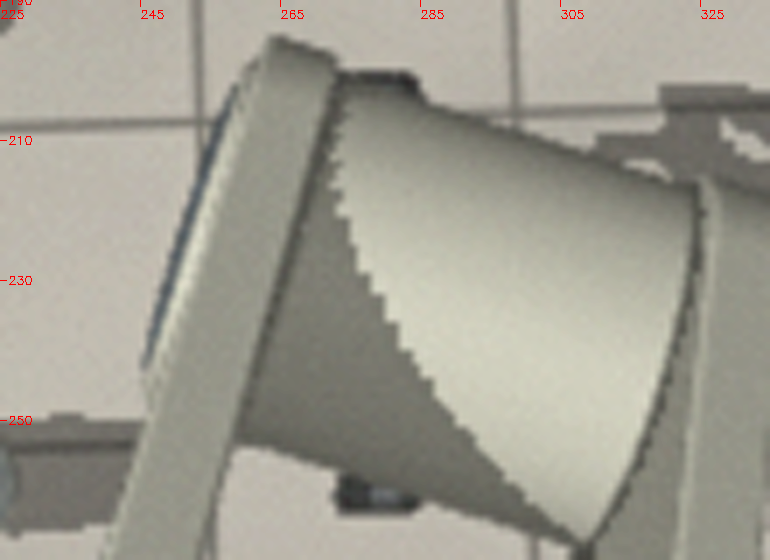

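Here the arm hides the tub in the top view. I'll descend, grip and lift.

```bash
python3 -m pendant '[[[0,0,-30],[0,0,0],1],[[0,0,-60],[0,0,0],1],[[0,0,-85],[0,0,0],1],[[0,0,-88],[0,0,0],1],[[0,0,-88],[0,0,0],0.5],[[0,0,-88],[0,0,0],0.5],[[0,0,-88],[0,0,0],0.5],[[0,0,-88],[0,0,0],0.5],[[0,0,-88],[0,0,0],0.5]]' 50;python3 -c "
from h import *
st()"
```

```text
time_s: 10.82
position: [0.4374, -0.1528, 0.051]
eef_rot: [3.14, 0.001, 1.539]
wrist_force: [-1.6, 1.4, 4.8]
opening: 0.0633
grasp_force: 54.5
10.825 [ 437.4 -152.8   51. ] [1.7988e+02 3.0000e-02 8.8180e+01] [-1.6  1.4  4.8] [0.24 0.21 0.1 ] 63.3 54.5 [-0.34  0.41  2.12  0.    0.61 -0.31]
```

```bash
python3 -m pendant '[[[0,0,40],[0,0,0],0.5],[[0,0,100],[0,0,0],0.5],[[20,30,150],[0,0,10],0.5],[[40,80,150],[0,0,20],0.5],[[60,130,150],[0,0,30],0.5],[[80,180,150],[0,0,40],0.5],[[100,230,150],[0,0,50],0.5],[[120,280,150],[0,0,60],0.5],[[140,330,150],[0,0,70],0.5],[[151,369,150],[0,0,80],0.5]]' 50;python3 -m pendant '[[[0,0,0],[0,0,7.6],0.5],[[0,0,-60],[0,0,7.6],0.5],[[0,0,-60],[0,0,7.6],0.5]]' 50;python3 -c "
from h import *
st();show('side','b2',(130,110,130,100),6);cv2.imwrite('/tmp/b2t.png',optics.snapshot('top')[:,:,::-1])"
```

```text
time_s: 12.08
position: [0.5882, 0.2187, 0.2007]
eef_rot: [3.141, 0.001, 2.942]
wrist_force: [1.0, 0.5, -2.8]
opening: 0.0629
grasp_force: 58.8
time_s: 12.45
position: [0.5844, 0.2154, 0.1365]
eef_rot: [-3.139, -0.007, 3.068]
wrist_force: [-0.5, 0.2, -1.9]
opening: 0.0632
grasp_force: 58.6
12.45 [584.4 215.4 136.5] [-179.82   -0.39  175.78] [-0.5  0.2 -1.9] [-0.05  0.05  0.06] 63.2 58.6 [ 0.35  0.47  1.72 -0.    0.95 -1.15]
```

View pics/b2.png

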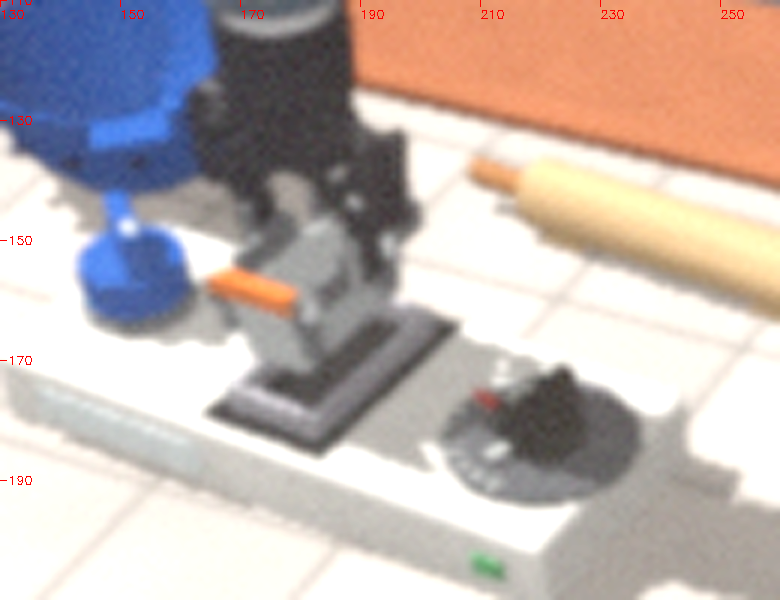

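```bash
python3 - <<'E'
from h import *
l=[(-.06,.033,.067),(-.06,-.033,.067),(.06,-.033,.067)]
print("frame side",fit([(167,175.8),(182.5,182.8),(202.8,162.5)],l,[.58,.21,-.07],"side"))
# predict with tub centred at robot TCP
for X in([-.06,.032,.1455],[-.06,-.032,.1455],[0.06,-.032,.1455]):
    c,s=np.cos(-.073),np.sin(-.073);print(w2px([[.5844+c*X[0]-s*X[1],.2154+s*X[0]+c*X[1],X[2]]],"side").round(1))
st()
E
```

```text
frame side (array([ 0.57497376,  0.20531792, -0.07137377]), np.float64(0.9696389768250526))
[[162.8 155.2]]
[[178.3 160.5]]
[[199.3 142.4]]
12.55 [587.7 216.4 140.6] [1.7999e+02 1.0000e-02 1.7576e+02] [ 0.6  0.3 -2.2] [-0.01 -0.03 -0.03] 62.8 58.6 [ 0.35  0.47  1.72  0.    0.95 -1.15]
```

```bash
python3 -m pendant '[[[0,0,-12],[0,0,0],0.5],[[0,0,-24],[0,0,0],0.5],[[0,0,-30],[0,0,0],0.5],[[0,0,-34],[0,0,0],0.5],[[0,0,-37],[0,0,0],0.5],[[0,0,-38],[0,0,0],0.5],[[0,0,-38],[0,0,0],0.5]]' 50;python3 -c "
from h import *
st()"
```

```text
time_s: 13.42
position: [0.5875, 0.2163, 0.103]
eef_rot: [3.142, 0.0, 3.068]
wrist_force: [-7.2, -2.7, 13.3]
opening: 0.0628
grasp_force: 60.7
13.425 [587.5 216.3 103. ] [180.     0.   175.78] [-7.2 -2.7 13.3] [-0.4   1.01 -0.  ] 62.8 60.7 [ 0.35  0.52  1.74 -0.    0.88 -1.15]
```

```bash
python3 -m pendant '[[[0,0,0],[0,0,0],1],[[0,0,0],[0,0,0],1],[[0,0,0],[0,0,0],1],[[0,0,50],[0,0,0],1],[[0,0,100],[0,0,0],1],[[0,-60,110],[0,0,-10],1],[[0,-120,110],[0,0,-20],1],[[0,-180,110],[0,0,-30],1],[[0,-240,110],[0,0,-40],1],[[0,-300,110],[0,0,-50],1]]' 50;python3 -c "
from h import *
st();show('top','b3',(110,135,60,80),7);print(oranges(optics.snapshot('top')))
show('side','b3s',(150,140,60,80),7)
cv2.imwrite('pics/b3.png',np.hstack([cv2.imread('pics/b3.png'),cv2.imread('pics/b3s.png')])[:600,:800])"
```

```text
time_s: 14.68
position: [0.5874, -0.0856, 0.2114]
eef_rot: [3.141, 0.0, 2.19]
wrist_force: [0.9, -0.0, 0.0]
opening: 0.0854
grasp_force: 0.0
14.675 [587.4 -85.6 211.4] [1.7998e+02 2.0000e-02 1.2545e+02] [ 0.9 -0.   0. ] [-0.04  0.01 -0.  ] 85.4 0.0 [-0.15  0.34  1.74 -0.    1.06 -0.77]
[(array([296.8, 169.9]), [294, 160, 6, 21, 80]), (array([130. , 195.9]), [119, 194, 23, 5, 88]), (array([317.7, 227.2]), [315, 217, 6, 21, 89])]
```

View pics/b3.png

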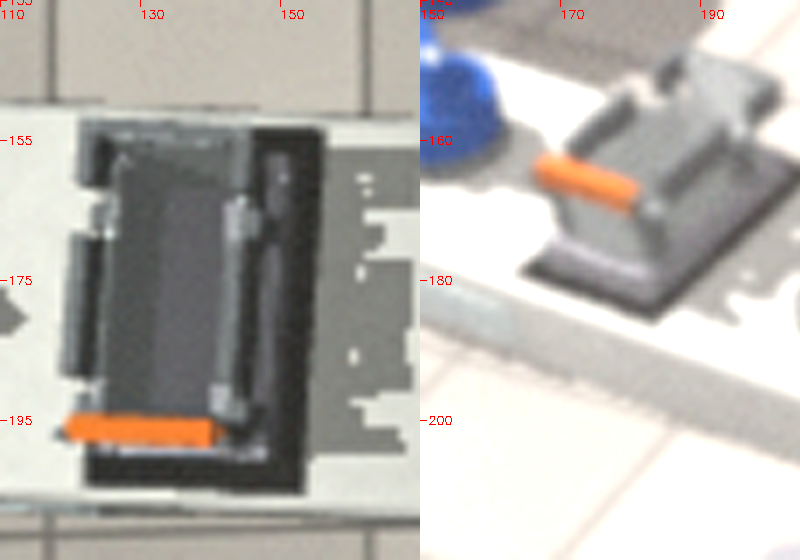

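Tub B is seated in the frame with its orange end at (130,196), toward −x. Tub C was knocked: its orange end went from (324,220) to (318,227). I'll work out poses for A and C, and check B against the robot's own reading.

```bash
python3 - <<'E'
from h import *
p=optics.snapshot("top");print(oranges(p))
h=cv2.cvtColor(p,cv2.COLOR_RGB2HSV)
def rect(m):
    n,lab,s,c=cv2.connectedComponentsWithStats(m); i=1+np.argmax(s[1:,4]); return cv2.minAreaRect(np.argwhere(lab==i)[:,::-1].astype(np.float32))
# orange plate: ends from minAreaRect long axis, per tub; model: centre of orange plate at local x ~.057
def plate(win,z):
    x0,y0,x1,y1=win;m=np.zeros(h.shape[:2],np.uint8);m[y0:y1,x0:x1]=cv2.inRange(h,(3,120,25),(20,255,255))[y0:y1,x0:x1]
    pts=np.argwhere(m)[:,::-1].astype(np.float32); W=px2w(pts,z)[:,:2]; c=W.mean(0); u,s,v=np.linalg.svd(W-c); d=v[0]; n=np.array([-d[1],d[0]]); return c,np.degrees(np.arctan2(n[1],n[0])),len(pts)
for k,w,z in(("A",(285,150,305,190),.06),("C",(305,205,330,245),.06),("B",(112,188,146,202),.112)): print(k,plate(w,z))
q=cv2.imread("/tmp/top0.png")[:,:,::-1].copy();h=cv2.cvtColor(q,cv2.COLOR_RGB2HSV)
for k,w,z in(("A0",(285,150,305,190),.06),("C0",(315,205,335,245),.06),("B0",(250,215,262,245),.06)): print(k,plate(w,z))
E
```

```text
[(array([296.7, 170. ]), [294, 160, 6, 21, 75]), (array([130. , 195.9]), [119, 194, 23, 5, 89]), (array([317.7, 227.2]), [315, 217, 6, 21, 89])]
A (array([ 0.59664513, -0.21861442]), np.float64(-99.4453637177507), 75)
C (array([ 0.43918333, -0.26897544]), np.float64(-98.68980325320628), 89)
B (array([0.53466704, 0.21895557]), np.float64(-5.079678318297009), 89)
A0 (array([ 0.59732003, -0.21890224]), np.float64(-99.50311373039844), 81)
C0 (array([ 0.45696976, -0.28775191]), np.float64(-97.59235667903457), 92)
B0 (array([ 0.43672542, -0.1006394 ]), np.float64(-91.7317648516031), 82)
```

```bash
python3 -m pendant '[[[0,60,0],[0,0,10],1],[[0,120,0],[0,0,20],1],[[0,180,0],[0,0,30],1],[[0,240,0],[0,0,40],1],[[0,302,0],[0,0,50.3],1],[[0,302,-50],[0,0,50.3],1],[[0,302,-100],[0,0,50.3],1],[[0,302,-106],[0,0,50.3],1],[[0,302,-106],[0,0,50.3],1],[[0,302,-106],[0,0,50.3],1]]' 50;python3 -m pendant '[[[0,0,0],[0,0,0],0.5],[[0,0,0],[0,0,0],0.5],[[0,0,0],[0,0,0],0.5],[[0,0,0],[0,0,0],0.5]]' 50;python3 -c "
from h import *
st()"
```

```text
time_s: 16.12
position: [0.5888, 0.219, 0.1075]
eef_rot: [3.14, 0.003, 3.073]
wrist_force: [0.4, -0.0, 0.1]
opening: 0.0855
grasp_force: 0.0
time_s: 16.62
position: [0.5884, 0.2181, 0.1071]
eef_rot: [3.141, 0.002, 3.073]
wrist_force: [-1.6, -1.7, 9.1]
opening: 0.063
grasp_force: 53.2
16.625 [588.4 218.1 107.1] [1.7997e+02 1.2000e-01 1.7606e+02] [-1.6 -1.7  9.1] [-0.32  0.3  -0.02] 63.0 53.2 [ 0.35  0.51  1.74 -0.    0.89 -1.15]
```

```bash
python3 -m pendant '[[[-2,-1,4],[0,0,0],0.5],[[-4,-1,4],[0,0,0],0.5],[[-6,-1,4],[0,0,0],0.5],[[-6,-1,4],[0,0,0],0.5],[[-6,-1,4],[0,0,0],0.5]]' 50;python3 -c "
from h import *
st()";python3 -m pendant '[[[-2,0,0],[0,0,0],0.5],[[-4,0,0],[0,0,0],0.5],[[-4,0,0],[0,0,0],0.5]]' 50;python3 -c "
from h import *
st()"
```

```text
time_s: 17.25
position: [0.5814, 0.2173, 0.1091]
eef_rot: [-3.141, -0.0, 3.073]
wrist_force: [1.0, 0.3, -3.4]
opening: 0.0626
grasp_force: 55.5
17.25 [581.4 217.3 109.1] [-1.7999e+02 -2.0000e-02  1.7608e+02] [ 1.   0.3 -3.4] [ 0.04  0.01 -0.03] 62.6 55.5 [ 0.36  0.5   1.75 -0.    0.89 -1.15]
time_s: 17.62
position: [0.5799, 0.2174, 0.1101]
eef_rot: [3.141, 0.005, 3.074]
wrist_force: [7.9, -1.4, -4.3]
opening: 0.0627
grasp_force: 55.7
17.625 [579.9 217.4 110.1] [179.94   0.31 176.11] [ 7.9 -1.4 -4.3] [-0.39 -1.64  0.04] 62.7 55.7 [ 0.36  0.5   1.76 -0.    0.88 -1.14]
```

```bash
python3 -m pendant '[[[3,0,0],[0,0,0],0.5],[[5,3,0],[0,0,0],0.5],[[5,6,0],[0,0,0],0.5],[[5,6,0],[0,0,0],0.5],[[5,6,0],[0,0,0],0.5]]' 50;python3 -c "
from h import *
st()";python3 -m pendant '[[[0,-4,0],[0,0,0],0.5],[[0,-8,0],[0,0,0],0.5],[[0,-11,0],[0,0,0],0.5],[[0,-11,0],[0,0,0],0.5],[[0,-11,0],[0,0,0],0.5]]' 50;python3 -c "
from h import *
st()"
```

```text
time_s: 18.25
position: [0.5823, 0.2219, 0.1091]
eef_rot: [-3.139, -0.0, 3.074]
wrist_force: [1.7, -8.8, -1.0]
opening: 0.0629
grasp_force: 56.5
18.25 [582.3 221.9 109.1] [-1.7984e+02 -3.0000e-02  1.7612e+02] [ 1.7 -8.8 -1. ] [-1.66 -0.26 -0.04] 62.9 56.5 [ 0.36  0.51  1.74 -0.    0.89 -1.14]
time_s: 18.88
position: [0.5824, 0.2126, 0.1092]
eef_rot: [3.141, -0.0, 3.073]
wrist_force: [-0.4, 2.7, -3.5]
opening: 0.063
grasp_force: 56.4
18.875 [582.4 212.6 109.2] [ 1.7999e+02 -1.0000e-02  1.7608e+02] [-0.4  2.7 -3.5] [0.53 0.12 0.11] 63.0 56.4 [ 0.35  0.5   1.75  0.    0.89 -1.16]
```

```bash
python3 -m pendant '[[[1.5,4.5,0],[0,0,0],0.5],[[1.5,4.5,-3],[0,0,0],0.5],[[1.5,4.5,-4],[0,0,0],0.5],[[1.5,4.5,-4],[0,0,0],1],[[1.5,4.5,-4],[0,0,0],1],[[1.5,4.5,-4],[0,0,0],1],[[1.5,4.5,46],[0,0,0],1],[[1.5,4.5,100],[0,0,0],1],[[5,-55,105],[0,0,-10],1],[[9,-115,105],[0,0,-20],1]]' 50;python3 -m pendant '[[[4,-60,0],[0,0,-10],1],[[6,-120,0],[0,0,-20],1],[[9,-180,0],[0,0,-30],1],[[11,-230,0],[0,0,-40],1],[[13,-262,0],[0,0,-50],1],[[13,-262,0],[0,0,-60],1],[[13,-262,-30],[0,0,-70],1],[[13,-262,-60],[0,0,-75.5],1],[[13,-262,-90],[0,0,-75.5],1],[[13,-262,-90],[0,0,-75.5],1]]' 50; python3 -c "
from h import *
st();print(oranges(optics.snapshot('top')));show('side','a1',(240,150,120,100),6)"
```

```text
time_s: 20.12
position: [0.5921, 0.0966, 0.2156]
eef_rot: [3.14, 0.002, 2.72]
wrist_force: [0.0, -0.3, -0.8]
opening: 0.0851
grasp_force: 0.0
time_s: 21.38
position: [0.6028, -0.1643, 0.122]
eef_rot: [-3.137, -0.0, 1.406]
wrist_force: [0.7, -0.1, -0.0]
opening: 0.0854
grasp_force: 0.0
21.375 [ 602.8 -164.3  122. ] [-1.7973e+02 -3.0000e-02  8.0580e+01] [ 0.7 -0.1 -0. ] [0.03 0.   0.  ] 85.4 0.0 [-0.27  0.49  1.73 -0.    0.92 -0.1 ]
[(array([296.5, 172.7]), [294, 165, 6, 16, 56]), (array([130.5, 197.6]), [119, 195, 23, 6, 94])]
```

```bash
python3 -m pendant '[[[2,3,-30],[0,0,0],1],[[2,3,-60],[0,0,0],1],[[2,3,-71],[0,0,0],1],[[2,3,-71],[0,0,0],1],[[2,3,-71],[0,0,0],0.5],[[2,3,-71],[0,0,0],0.5],[[2,3,-71],[0,0,0],0.5],[[2,3,-71],[0,0,0],0.5],[[2,3,-71],[0,0,0],0.5]]' 50;python3 -c "
from h import *
st()"
```

```text
time_s: 22.6
position: [0.6077, -0.162, 0.0551]
eef_rot: [3.139, 0.0, 1.406]
wrist_force: [-1.1, -0.6, 6.4]
opening: 0.063
grasp_force: 55.7
22.6 [ 607.7 -162.    55.1] [1.7984e+02 2.0000e-02 8.0570e+01] [-1.1 -0.6  6.4] [-0.    0.23 -0.02] 63.0 55.7 [-0.26  0.59  1.76  0.    0.8  -0.1 ]
```

```bash
python3 -m pendant '[[[0,0,50],[0,0,0],0.5],[[0,0,110],[0,0,0],0.5],[[-2,40,160],[0,0,10],0.5],[[-4,90,160],[0,0,20],0.5],[[-6,140,160],[0,0,30],0.5],[[-8,190,160],[0,0,40],0.5],[[-11,240,160],[0,0,50],0.5],[[-14,290,160],[0,0,60],0.5],[[-18,335,160],[0,0,70],0.5],[[-21,377,160],[0,0,80],0.5]]' 60;python3 -m pendant '[[[0,2,0],[0,0,10],0.5],[[0,2,0],[0,0,15.3],0.5],[[0,2,-30],[0,0,15.3],0.5],[[0,2,-37],[0,0,15.3],0.5],[[0,2,-37],[0,0,15.3],0.5],[[0,2,-37],[0,0,15.3],0.5]]' 60;python3 -c "
from h import *
st();show('top','a2',(110,130,60,80),7);
show('side','a2s',(150,110,60,80),7)
cv2.imwrite('pics/a2.png',np.hstack([cv2.imread('pics/a2.png'),cv2.imread('pics/a2s.png')])[:600,:800])"
```

```text
time_s: 23.85
position: [0.5851, 0.217, 0.2139]
eef_rot: [3.141, 0.001, 2.809]
wrist_force: [-0.5, -0.4, -1.7]
opening: 0.0625
grasp_force: 70.5
time_s: 24.6
position: [0.5861, 0.2174, 0.1773]
eef_rot: [3.141, 0.001, 3.069]
wrist_force: [0.1, -0.2, -1.6]
opening: 0.0625
grasp_force: 70.4
24.6 [586.1 217.4 177.3] [1.7997e+02 7.0000e-02 1.7586e+02] [ 0.1 -0.2 -1.6] [-0.04 -0.01 -0.02] 62.5 70.4 [ 0.35  0.42  1.7   0.    1.02 -1.15]
```

View pics/a2.png

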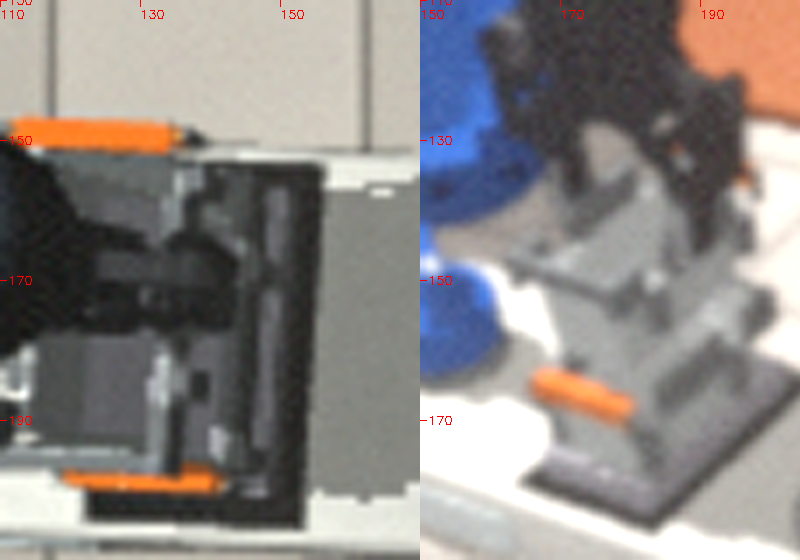

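A hovers over B with its orange end opposite, at (123,149) against (130,199). Lowering.

```bash
python3 -m pendant '[[[0,0,-8],[0,0,0],0.5],[[0,0,-14],[0,0,0],0.5],[[0,0,-18],[0,0,0],0.5],[[0,0,-22],[0,0,0],0.5],[[0,0,-25],[0,0,0],0.5],[[0,0,-26],[0,0,0],0.5],[[0,0,-26],[0,0,0],0.5]]' 60;python3 -c "
from h import *
st()"
```

```text
time_s: 25.58
position: [0.5855, 0.2174, 0.1512]
eef_rot: [3.141, 0.0, 3.07]
wrist_force: [-3.5, -2.0, 6.9]
opening: 0.0624
grasp_force: 71.5
25.575 [585.5 217.4 151.2] [1.7999e+02 1.0000e-02 1.7587e+02] [-3.5 -2.   6.9] [-0.13  0.54  0.04] 62.4 71.5 [ 0.35  0.45  1.72  0.    0.97 -1.15]
```

```bash
python3 -m pendant '[[[0,0,0],[0,0,0],1],[[0,0,0],[0,0,0],1],[[0,0,0],[0,0,0],1],[[0,0,50],[0,0,0],1],[[0,0,80],[0,0,-5],1],[[0,-60,80],[0,0,-15],1],[[0,-120,80],[0,0,-25],1],[[0,-180,80],[0,0,-35],1],[[0,-240,80],[0,0,-45],1],[[0,-300,80],[0,0,-55],1]]' 50;python3 -c "
from h import *
st();show('top','a3',(110,130,55,80),7);p=optics.snapshot('top');print(oranges(p))
cv2.imwrite('/tmp/top3.png',p[:,:,::-1])
show('side','a3s',(150,110,60,80),7)
cv2.imwrite('pics/a3.png',np.hstack([cv2.imread('pics/a3.png'),cv2.imread('pics/a3s.png')])[:600,:800])
show('top','c4',(295,195,85,60),9)"
```

```text
time_s: 26.82
position: [0.5854, -0.0846, 0.2304]
eef_rot: [3.141, 0.0, 2.104]
wrist_force: [0.4, -0.6, -0.1]
opening: 0.0853
grasp_force: 0.0
26.825 [585.4 -84.6 230.4] [1.7998e+02 2.0000e-02 1.2055e+02] [ 0.4 -0.6 -0.1] [-0.03  0.01  0.01] 85.3 0.0 [-0.15  0.32  1.73  0.    1.1  -0.68]
[(array([126.8, 151.1]), [116, 149, 23, 5, 96]), (array([131. , 198.9]), [120, 197, 21, 4, 35]), (array([317.7, 227.2]), [315, 217, 6, 21, 89])]
```

View pics/a3.png

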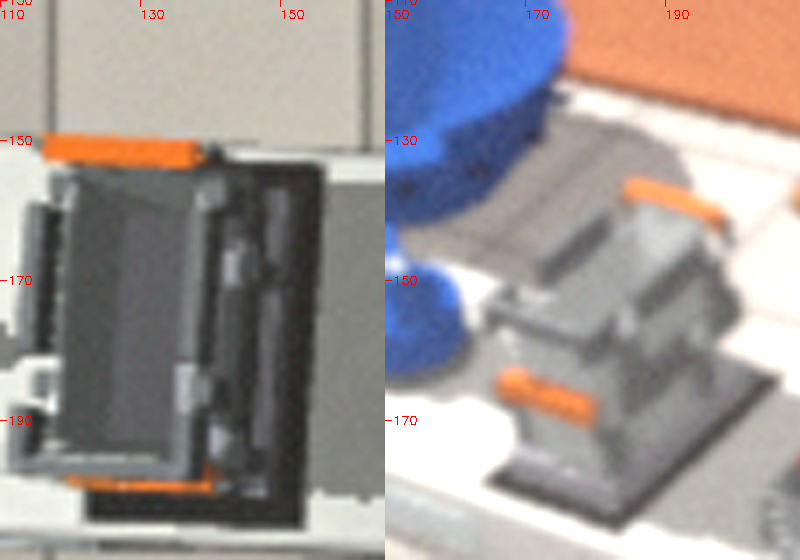

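View pics/c4.png

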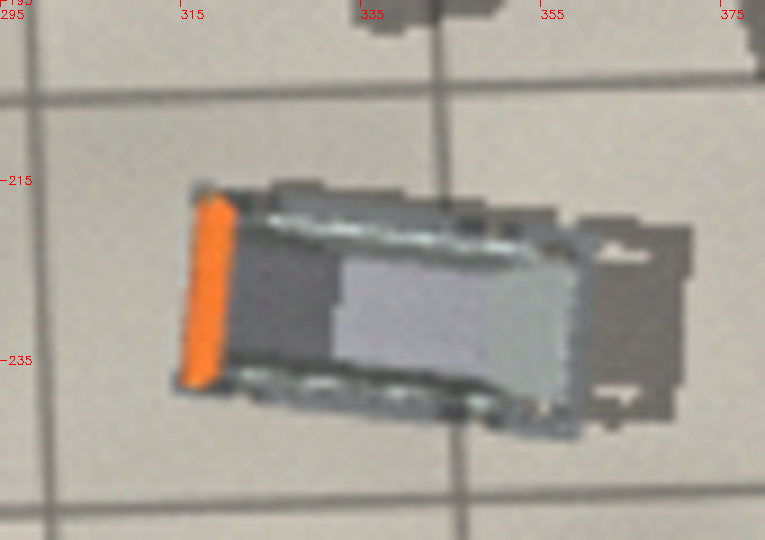

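Pile: A sits level on B with orange ends opposite. C's orange end is at (317,227) and its far end at (359,231). Those are all 14 pictures, so numbers only from here. Computing C's pose.

```bash
python3 - <<'E'
from h import *
l=[(.06,.032,.06),(.06,-.032,.06),(-.06,-.032,.06),(-.06,.032,.06)]
r,e=fit([(314.8,238),(317.2,215.3),(359.9,220.2),(359,243.3)],l,[.44,-.32,1.4]);print(r.round(4),np.degrees(r[2]),e)
c=np.array([.43918,-.26898]);print(c-.056*np.array([np.cos(np.radians(81.5)),np.sin(np.radians(81.5))]))
E
```

```text
[ 0.4321 -0.3231  1.4291] 81.88210925540784 0.8627385383198316
[ 0.43090267 -0.32436489]
```

```bash
python3 -m pendant '[[[-36,-50,0],[0,0,-9],1],[[-72,-100,0],[0,0,-18],1],[[-108,-150,0],[0,0,-27],1],[[-130,-200,0],[0,0,-36],1],[[-151,-240,-40],[0,0,-38.8],1],[[-151,-240,-90],[0,0,-38.8],1],[[-151,-240,-120],[0,0,-38.8],1],[[-151,-240,-120],[0,0,-38.8],1],[[-151,-240,-120],[0,0,-38.8],1]]' 50;python3 -c "
from h import *
st();print(oranges(optics.snapshot('side')))"
```

```text
time_s: 28.15
position: [0.4356, -0.3223, 0.1114]
eef_rot: [3.14, 0.0, 1.434]
wrist_force: [0.2, -0.4, -0.5]
opening: 0.0853
grasp_force: 0.0
28.15 [ 435.6 -322.3  111.4] [1.7993e+02 3.0000e-02 8.2180e+01] [ 0.2 -0.4 -0.5] [-0.01  0.05  0.03] 85.3 0.0 [-0.64  0.4   1.92  0.    0.82 -0.5 ]
[(array([ 62.7, 138.5]), [53, 130, 17, 25, 227]), (array([271.1, 137.4]), [217, 130, 91, 22, 852]), (array([376.9, 153.8]), [344, 134, 56, 41, 1448]), (array([191. , 138.1]), [184, 136, 14, 6, 32]), (array([ 21.8, 173.3]), [0, 138, 44, 72, 1834]), (array([172.5, 166.2]), [166, 163, 14, 8, 53]), (array([298.9, 237.4]), [295, 233, 9, 11, 35])]
```

```bash
python3 -m pendant '[[[0,-2,-30],[0,0,0],1],[[0,-2,-55],[0,0,0],1],[[0,-2,-59],[0,0,0],1],[[0,-2,-59],[0,0,0],1],[[0,-2,-59],[0,0,0],0.5],[[0,-2,-59],[0,0,0],0.5],[[0,-2,-59],[0,0,0],0.5],[[0,-2,-59],[0,0,0],0.5],[[0,-2,-59],[0,0,0],0.5]]' 50;python3 -c "
from h import *
st()"
```

```text
time_s: 29.32
position: [0.4349, -0.325, 0.0527]
eef_rot: [3.14, 0.001, 1.432]
wrist_force: [-1.7, 1.0, 9.9]
opening: 0.0628
grasp_force: 54.1
29.325 [ 434.9 -325.    52.7] [1.7993e+02 4.0000e-02 8.2080e+01] [-1.7  1.   9.9] [ 0.27  0.5  -0.01] 62.8 54.1 [-0.64  0.49  1.95 -0.    0.7  -0.51]
```

```bash
python3 -m pendant '[[[0,0,60],[0,0,0],0.5],[[0,0,120],[0,0,0],0.5],[[12,40,180],[0,0,9],0.5],[[24,95,192],[0,0,18],0.5],[[36,150,192],[0,0,27],0.5],[[48,205,192],[0,0,36],0.5],[[64,260,192],[0,0,45],0.5],[[80,315,192],[0,0,54],0.5],[[96,370,192],[0,0,63],0.5],[[112,425,192],[0,0,72],0.5]]' 60;python3 -m pendant '[[[20,50,0],[0,0,9],0.5],[[40,100,0],[0,0,18],0.5],[[40,117,0],[0,0,21.8],0.5],[[40,117,0],[0,0,21.8],0.5],[[40,117,-14],[0,0,21.8],0.5],[[40,117,-14],[0,0,21.8],0.5]]' 60;python3 -c "
from h import *
st();print([o for o in oranges(optics.snapshot('top'))])"
```

```text
time_s: 30.58
position: [0.5466, 0.1022, 0.2439]
eef_rot: [3.141, 0.001, 2.694]
wrist_force: [1.4, -0.6, -2.1]
opening: 0.0626
grasp_force: 71.9
time_s: 31.32
position: [0.5854, 0.2159, 0.2277]
eef_rot: [-3.14, -0.003, 3.068]
wrist_force: [-0.3, -0.3, -2.6]
opening: 0.0627
grasp_force: 71.9
31.325 [585.4 215.9 227.7] [-1.7992e+02 -1.5000e-01  1.7578e+02] [-0.3 -0.3 -2.6] [ 0.02 -0.02 -0.03] 62.7 71.9 [ 0.35  0.37  1.65 -0.    1.12 -1.15]
[(array([134.8, 151.6]), [132, 150, 7, 4, 26]), (array([116.9, 195.4]), [100, 192, 41, 9, 160])]
```

```bash
python3 - <<'E'
from h import *
p=optics.snapshot('top');h=cv2.cvtColor(p,cv2.COLOR_RGB2HSV);m=cv2.inRange(h,(3,120,25),(20,255,255))
for r in range(188,206): print(r,''.join('#' if v else '.' for v in m[r,95:145]))
u=np.array([np.cos(-.073),np.sin(-.073)])*.056
print("B",px2w([(130.5,197.6)],.112)[0,:2]+u,"A",px2w([(126.8,151.1)],.156)[0,:2]-u)
st()
E
```

```text
188 ..................................................
189 ..................................................
190 ..................................................
191 ...........#......................................
192 .....#######################......................
193 ....#########################.....................
194 ....##########################....................
195 ....#########################.....................
196 ...........##################.....................
197 ............................................##....
198 .........................######............###....
199 ...........................###################....
200 ..................................#.#########.....
201 ..................................................
202 ..................................................
203 ..................................................
204 ..................................................
205 ..................................................
B [0.58601728 0.21359522] A [0.58642307 0.21651282]
31.425 [586.2 216.4 228.9] [-1.7997e+02 -5.0000e-02  1.7579e+02] [-1.1  1.1 -2.7] [-0.03  0.02  0.  ] 62.5 71.9 [ 0.35  0.37  1.65 -0.    1.12 -1.15]
```

```bash
python3 - <<'E'
from h import *
u=np.array([np.cos(-.073),np.sin(-.073)])*.056
for z in(.233,.236): print(px2w([(111.3,194.1)],z)[0,:2]+u)
E
```

```text
[0.58566672 0.21672979]
[0.58539885 0.21559242]
```

```bash
python3 -m pendant '[[[0,1,-10],[0,0,0],0.5],[[0,1,-18],[0,0,0],0.5],[[0,1,-24],[0,0,0],0.5],[[0,1,-29],[0,0,0],0.5],[[0,1,-33],[0,0,0],0.5],[[0,1,-36],[0,0,0],0.5],[[0,1,-37],[0,0,0],0.5],[[0,1,-37],[0,0,0],0.5]]' 60;python3 -c "
from h import *
st()"
```

```text
time_s: 32.42
position: [0.5866, 0.2184, 0.1929]
eef_rot: [3.141, 0.0, 3.07]
wrist_force: [-1.2, 0.4, 3.4]
opening: 0.0627
grasp_force: 72.5
32.425 [586.6 218.4 192.9] [1.7999e+02 2.0000e-02 1.7588e+02] [-1.2  0.4  3.4] [-0.09  0.33 -0.05] 62.7 72.5 [ 0.35  0.41  1.68  0.    1.05 -1.14]
```

```bash
python3 -m pendant '[[[0,0,0],[0,0,0],1],[[0,0,0],[0,0,0],1],[[0,0,0],[0,0,0],1],[[0,0,40],[0,0,0],1],[[0,0,80],[0,0,0],1],[[-3,-50,80],[0,0,-6],1],[[-6,-100,80],[0,0,-12],0.8],[[-8,-147,80],[0,0,-18],0.6],[[-9,-147,30],[0,0,-24],0.6],[[-9,-147,-20],[0,0,-24],0.6]]' 60;python3 - <<'E'
from h import *
st();print(oranges(optics.snapshot('side')))
g=cv2.imread("/tmp/top0.png");hs=cv2.cvtColor(g,cv2.COLOR_BGR2HSV)
for r in range(158,206): print(r,' '.join('%3d'%v for v in g[r,170:200,1])) if r>177 and r<196 else None
red=cv2.inRange(hs,(0,120,60),(4,255,255))|cv2.inRange(hs,(172,120,60),(180,255,255))
y,x=np.nonzero(red[165:190,165:190]);print(list(zip(x+165,y+165)))
E
```

```text
time_s: 33.67
position: [0.5781, 0.0705, 0.172]
eef_rot: [3.14, 0.002, 2.648]
wrist_force: [-0.4, 0.3, -0.1]
opening: 0.0512
grasp_force: 0.0
33.675 [578.1  70.5 172. ] [1.7992e+02 1.2000e-01 1.5171e+02] [-0.4  0.3 -0.1] [-0.02 -0.04  0.01] 51.2 0.0 [ 0.12  0.37  1.8   0.    0.97 -0.96]
[(array([334.4, 145.5]), [224, 130, 176, 45, 3810]), (array([168.1, 143.8]), [161, 141, 15, 7, 64]), (array([  2.9, 167.8]), [0, 153, 8, 29, 183]), (array([272.6, 158.8]), [268, 156, 11, 6, 26]), (array([172.7, 166.1]), [167, 163, 13, 7, 49])]
178 139  91  63  59  60  61  60  59  58  61  60  58  44  39  38  40  38  34  42  38  38  37  30  32  30  36  31  32  35  31
179 140  89  62  61  61  61  61  59  62  61  61  59  41  38  36  38  35  41  63  51  36  33  29  33  30  34  33  33  36  33
180 140  82  69  71  70  66  61  61  60  60  61  61  42  39  33  38  34  51 109  85  46  32  29  31  34  35  31  36  33  33
181 140  94 107 115 115  85  64  58  60  61  59  58  43  40  38  39  38  74 133  81  39  32  30  29  32  33  32  31  31  33
182 142  93  68  67  68  62  57  63  59  58  61  59  46  40  38  36  48 
[... 1508 characters left out ...]
 60  58  59  59  60  59  58  58
195 141 141 139 139 142 140 123  80  61  57  56  71 110  82  64  59  63  58  59  57  58  64  57  60  59  59  60  60  58  59
[(np.int64(173), np.int64(174)), (np.int64(174), np.int64(174)), (np.int64(175), np.int64(174)), (np.int64(172), np.int64(175)), (np.int64(173), np.int64(175)), (np.int64(174), np.int64(175)), (np.int64(175), np.int64(175)), (np.int64(176), np.int64(175)), (np.int64(177), np.int64(175)), (np.int64(178), np.int64(175)), (np.int64(174), np.int64(176)), (np.int64(175), np.int64(176)), (np.int64(176), np.int64(176)), (np.int64(177), np.int64(176)), (np.int64(178), np.int64(176)), (np.int64(177), np.int64(177)), (np.int64(178), np.int64(177))]
```

```bash
python3 - <<'E'
from h import *
g=cv2.cvtColor(cv2.imread("/tmp/top0.png"),cv2.COLOR_BGR2GRAY).astype(float)
s=[]
for r in range(180,188): w=np.clip(g[r,184:192]-50,0,None); s.append((np.dot(w,np.arange(184,192))/w.sum(),r))
W=px2w(s,.093)[:,:2];d=W[-1]-W[0];print("stripe",W[0],W[-1],np.degrees(np.arctan2(d[1],d[0])))
a=-.0733
for ax in((.5752,.0678),(.5745,.069),(.574,.068)):
  for uv,z in(((186.8,191.3),.063),((178.5,176.5),.053),((175.4,175.4),.053),((172,174.5),.053)):
    v=px2w([uv],z)[0,:2]-ax;print(uv,np.hypot(*v).round(4),np.degrees(np.arctan2(v[1],v[0])).round(1))
m=px2w([(178.7,176.6),(172,174.4)],.053)[:,:2];d=m[1]-m[0];print("mark dir",np.degrees(np.arctan2(d[1],d[0])))
# scale disc: ellipse? centre of grey disc from tick extents
E
```

```text
stripe [0.57361297 0.07231925] [0.55528148 0.07894345] 160.13234709357673
(186.8, 191.3) 0.032 153.5
(178.5, 176.5) 0.0405 70.2
(175.4, 175.4) 0.0496 69.9
(172, 174.5) 0.0593 70.5
(186.8, 191.3) 0.0308 154.9
(178.5, 176.5) 0.0397 68.7
(175.4, 175.4) 0.0487 68.7
(172, 174.5) 0.0584 69.5
(186.8, 191.3) 0.0308 152.9
(178.5, 176.5) 0.0408 68.5
(175.4, 175.4) 0.0498 68.6
(172, 174.5) 0.0595 69.4
mark dir 70.09432943103349
```

```bash
python3 -m pendant '[[[-1,2,-40],[0,0,7.5],0.6],[[-1,2,-75],[0,0,7.5],0.6],[[-1,2,-86],[0,0,7.5],0.6],[[-1,2,-86],[0,0,7.5],0.6],[[-1,2,-86],[0,0,7.5],0.1],[[-1,2,-86],[0,0,7.5],0.1],[[-1,2,-86],[0,0,7.5],0.1],[[-1,2,-86],[0,0,7.5],0.1],[[-1,2,-86],[0,0,7.5],0.1]]' 25;python3 -c "
from h import *
st()"
```

```text
time_s: 34.85
position: [0.5769, 0.0718, 0.0879]
eef_rot: [-3.14, 0.002, 2.782]
wrist_force: [-3.5, -9.3, 9.8]
opening: 0.0137
grasp_force: 27.3
34.85 [576.9  71.8  87.9] [-1.7991e+02  1.0000e-01  1.5942e+02] [-3.5 -9.3  9.8] [-1.62  0.4   0.02] 13.7 27.3 [ 0.12  0.48  1.85 -0.    0.81 -1.09]
```

```bash
python3 -m pendant '[[[0,-1,1],[0,0,-10],0.1],[[0,-1,1],[0,0,-20],0.1],[[0,-1,1],[0,0,-30],0.1],[[0,-1,1],[0,0,-40],0.1],[[0,-1,1],[0,0,-50],0.1],[[0,-1,1],[0,0,-60],0.1],[[0,-1,1],[0,0,-70],0.1],[[0,-1,1],[0,0,-80],0.1],[[0,-1,1],[0,0,-90],0.1],[[0,-1,1],[0,0,-90],0.1]]' 25;python3 -m pendant '[[[0,0,0],[0,0,0],0.6],[[0,0,0],[0,0,0],0.6],[[0,0,0],[0,0,0],0.6],[[0,0,50],[0,0,0],0.6],[[0,0,110],[0,0,0],0.6],[[-30,-60,150],[0,0,0],0.6],[[-60,-120,150],[0,0,0],0.6],[[-90,-180,150],[0,0,0],0.6],[[-120,-240,150],[0,0,0],0.6],[[-120,-240,150],[0,0,0],0.6]]';python3 - <<'E'
from h import *
st();p=optics.snapshot('top')[:,:,::-1];cv2.imwrite("/tmp/top5.png",p)
for r in range(168,190): print(r,' '.join('%3d/%3d'%(p[r,c,1],p[r,c,2]) for c in range(170,194)))
print(oranges(optics.snapshot('top')))
E
```

```text
time_s: 36.1
position: [0.5774, 0.0716, 0.0881]
eef_rot: [3.139, 0.0, 1.21]
wrist_force: [2.1, -5.0, -2.7]
opening: 0.0134
grasp_force: 25.8
time_s: 37.35
position: [0.4549, -0.1698, 0.2375]
eef_rot: [3.141, 0.0, 1.209]
wrist_force: [1.5, -0.0, -0.2]
opening: 0.0513
grasp_force: 0.0
37.35 [ 454.9 -169.8  237.5] [1.7999e+02 2.0000e-02 6.9280e+01] [ 1.5 -0.  -0.2] [ 0.03 -0.08 -0.02] 51.3 0.0 [-0.36  0.15  1.94 -0.    1.06  0.  ]
168  83/ 83  81/ 80  85/ 84  86/ 86  82/ 80  70/ 71  47/ 47  65/ 63  54/ 53  42/ 43  41/ 38  40/ 39  41/ 41  42/ 41  40/ 38  42/ 41  42/ 39  44/ 43  57/ 57  58/ 58  60/ 58  61/ 59  61/ 59  61/ 61
169  82/ 80  84/ 82  83/ 84  83/ 82  69/ 67  48/ 48  40/ 42  44/ 43  55/ 55  58/ 56  43/ 44  39/ 37  43/ 42  42/ 42  43/ 40  38/ 38  43/ 41  39/ 38  56/ 54  61/ 60  62/ 62  61/ 60  62/ 60  63/ 61
170  81/ 81  83/ 82  86/ 85  80/ 80  58/ 58  40/ 38  40/ 39  38/ 38  41/ 41  44/ 43  43/ 42  41/ 42  41/ 40  40/ 41  43/ 42  43/ 41  43/ 43  44/ 44  59/ 56  57/ 56  63/ 61  61/ 59  58/ 56  59/ 56
171  82/ 82  82/ 81  86/ 84  70/ 71  55/ 54  44/ 44  38/ 38  41/ 42  41/ 40  43/
[... 2993 characters left out ...]
30/ 31  26/ 28  30/ 32  30/ 31  36/ 35  35/ 35  37/ 36  36/ 38
187  81/ 81  83/ 81  52/ 52  42/ 41  38/ 37  40/ 40  39/ 39  38/ 37  39/ 39  41/ 39  40/ 37  40/ 39  41/ 39  42/ 40  37/ 36  35/ 35  33/ 33  31/ 32  34/ 33  35/ 35  38/ 37  35/ 35  35/ 34  38/ 36
188  82/ 80  84/ 83  62/ 60  41/ 41  37/ 38  42/ 41  41/ 40  43/ 42  41/ 41  38/ 39  42/ 41  40/ 40  40/ 39  39/ 39  39/ 38  38/ 38  33/ 34  31/ 29  27/ 28  33/ 35  35/ 35  38/ 40  37/ 36  33/ 34
189  82/ 82  83/ 83  65/ 64  46/ 47  44/ 41  52/ 51  56/ 54  49/ 48  43/ 41  38/ 38  40/ 40  40/ 39  39/ 39  39/ 37  41/ 41  38/ 37  39/ 39  36/ 36  30/ 28  35/ 35  33/ 33  37/ 37  38/ 37  37/ 38
[(array([120.8, 196. ]), [105, 193, 36, 8, 150])]
```

```bash
python3 - <<'E'
from h import *
for ax in((.575,.071),(.575,.069),(.574,.071)):
  for n,uv,z in(("nub",(179.2,176),.063),("nub lowz",(179.2,176),.056),("mark",(178.2,176.2),.053),("mark mid",(175.3,175.2),.053),("old nub",(186.8,191.3),.063),("old nub lowz",(186.8,191.3),.056)):
    v=px2w([uv],z)[0,:2]-ax;print(n,np.hypot(*v).round(4),np.degrees(np.arctan2(v[1],v[0])).round(1),end='; ')
  print()
s=px2w([(181.5,176.1),(187.5,178.3)],.093)[:,:2];d=s[0]-s[1];print(s,np.degrees(np.arctan2(d[1],d[0])))
E
```

```text
nub 0.0341 65.9; nub lowz 0.0357 65.4; mark 0.0387 67.5; mark mid 0.0471 67.8; old nub 0.0305 158.7; old nub lowz 0.0304 156.2; 
nub 0.0359 67.2; nub lowz 0.0375 66.7; mark 0.0406 68.6; mark mid 0.049 68.7; old nub 0.0313 155.3; old nub lowz 0.0312 152.8; 
nub 0.0345 64.3; nub lowz 0.0361 63.9; mark 0.0391 66.2; mark mid 0.0475 66.7; old nub 0.0295 158.0; old nub lowz 0.0294 155.4; 
[[0.58447844 0.09019736]
 [0.57818519 0.07451252]] 68.13780540278393
```

```bash
python3 - <<'E'
from h import *
print(w2px([[.5315,.2205,.198],[.5315,.2205,.11]],"side").round(1))
p=optics.snapshot('side');print([o for o in oranges(p) if 155<o[0][0]<200])
print(arm.job_done())
E
```

```text
[[169.3 143.4]
 [172.9 165.3]]
[(array([168.1, 143.9]), [162, 141, 14, 7, 61]), (array([172.4, 166.1]), [166, 163, 14, 7, 49])]
the job is handed in; nothing more can be done
None
```

The job is handed in: the cap is dropped and turned to its end stop. The three tubs present are stacked in the frame with orange ends alternating, and the dial pointer is within about 2° of the red mark.

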